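Tuck the copper backing plate under the lap sheet and hold it down

ROBOT

A 6-joint arm with a two-finger parallel gripper is mounted at the origin on the work surface. World frame = base frame: x ahead of the robot, y to its left, z up, the work surface at z = 0. Lengths are in mm, angles in rad, forces in N, time in s.
With the tool pointing down it reaches from about 350 to 775 mm from the base axis. Payload 7.3 kg.
Tool frame: the origin (TCP) lies midway between the tips of the shut fingers; the grasp point (between the pads) lies 19 mm behind it; z points along the fingers, y is the line along which they close (so a half turn about z gives the same grasp; the last joint's range is limited). The gripper opens to 92 mm and grips with 3 to 60 N. Pads are 19 mm wide; open, the fingers measure 130 mm over their backs; the gripper's body (75 mm by 190 mm) begins 47 mm behind the grasp point.
Start: joints at [1.055, 0.342, 1.524, -0, 1.275, -0.146], TCP at [189.737, 489.535, 226.741] pointing down, gripper open.
Joint ranges: [-2.53, 2.53], [-0.77, 2.02], [0.04, 2.7], [-1, 4.14], [0.28, 2.66], [-3.11, 3.11]. Speed limits (rad/s): [2.57, 2.57, 3.14, 3.14, 3.14, 3.14].

INTERFACE

Orientations are given as [roll, pitch, yaw] about the fixed x, y, z axes, in that order (R = Rz(yaw) Ry(pitch) Rx(roll)).
In Python, from plant import bot gives the robot as it stands. The module is installed in compiled form; this text tells all that it offers.
- The arm moves only by the shell command python3 -m crank 'ROWS' [OPENING]. ROWS is JSON, a list of rows, each a list of 6 numbers: the shift along the tool's x, y, z in m, then the turn, a rotation vector about the tool's x, y, z in rad. In form: [[dx, dy, dz, wx, wy, wz], ...]. A call has 1 to 5 rows; each row shifts and turns the commanded pose from where the row before left it, along the tool's axes as they then stand; what a row does not reach is not made up. A row lasts 1/8 s, in which the tool goes at most 62.5 mm and 10.7 degrees, less where a joint would pass 70% of its speed; a pose out of reach is approached as far as the arm can. A call is refused whole if a number of a shift passes 0.0625 or a number of a turn 0.188, either way. A call with a gripper value outside its range is refused whole. OPENING is the opening in per cent of the stroke, from 0 (shut) to 100 (fully open), set as the call begins (- or left out, the last holds). The fingers move at their own pace and stop on an object; the grip force is fixed at half the most. Time passes only in rows, so rows that do not move let the fingers close. It gives the time, the measured TCP pose, the force, the opening and the grip force at its end, in the units of the state.
- bot.get_obs(): the state, without advancing time (a new reading comes with each control period).
- bot.capture(name): name is "side" or "top" or "wrist"; returns a dict with "color" (384x512x3 uint8, blue, green, red), "fov_y" (degrees; the focal length in pixels is half the picture's height over the tangent of half this angle, whatever the lens; pixels are square), "cx", "cy" (the principal point, pixels), "extrinsics" (4x4, takes a point from world to camera coordinates); the wrist camera has in their place "tool_from_camera" (4x4, takes a point from camera to tool coordinates, whose origin is the TCP and whose axes are the flange's). Camera axes: x right, y up, looking along -z (the intrinsics and any distortion apply to the point x, -y, -z); pixel columns grow to the right and rows downward; lengths in mm; the calibration is good to about 2 mm. The wrist camera is an equidistant fisheye: a pixel r from the principal point sees the ray r / f radians off the axis. A picture is of the moment at which its call begins: read the wrist's pose just before it. There is no depth.
- bot.close_job(): hands the job in; it is judged then, once.
The state is a dict: "time": time; "joint_positions": joint angles; "dq": joint speeds; "tau": joint torques, N m; "tool_pos": TCP position; "tcp_rot": TCP orientation; "contact_force": force on the tool from outside, world axes, zero at the start; "moment": the same for the moment, N m; "grip_width": finger opening in mm; "finger_force": force on a finger pad.
Only numpy, scipy, OpenCV 4.12 (cv2) and the standard library are available. Lean on these libraries where they do the work, as an engineer would, in place of code of your own. Each camera call takes 0.05 s, during which the arm holds its last target. There are 200 camera calls.

TASK

Lift the copper backing plate by its wooden grip straight up out of the slotted rack, lay it on the grey welding board, and slide its front edge under the middle of the yellow-edged lap sheet, square to it, until the plate's white line is at the sheet's free edge, without lifting the sheet and without disturbing the hammer, wooden handle, steel block or can. Finish while still gripping the plate and pressing it flat on the board with a firm push of about 10 N: do not let go.

Things in the scene. Friction and masses are not known exactly. Their poses are not given: they have to be found in the camera images.
- plate: Copper backing plate, 0.40 to 0.55 kg: flat foot 4 mm thick, x -25 to +65, y -60 to +60 mm; across it at x = 0 an upright web 4 mm thick, 86 mm high, wooden grip on top. From 20 to 65 mm up the web is 170 mm wide; its ends stand in the rack's slots. Origin: underside of the foot, below the web; x to the front edge, z up. White line across the foot at x = +40 mm. Starts level, axes as the rack's
- plate_grip (a point): Middle of the wooden grip, 66 mm above the plate's underside. The grip is 14 mm thick (x), 90 mm long (y), from 46 to 86 mm up. Pinch it from above, the fingers closing along the plate's x
- plate_edge (a point): Middle of the plate's front edge, on the underside (65 mm ahead of the plate's origin)
- rack: Fixed wooden rack. Base 120 by 210 by 12 mm (x -45 to +75), on which the plate's foot rests; two cheeks at y = +-88 mm, 67 mm high, each with an upright slot 8 mm wide in x, open at the top, for an end of the plate's web. Raise the plate over 35 mm to clear them. Origin: on the bench under the slots' middle. Left or right of the jig, turned up to 0.3 rad
- jig: Fixed welding jig: grey steel board 12 mm thick, x -130 to +120, y -120 to +120 mm, the lap sheet over its far part. Origin: on the bench, below the middle of the lap sheet's free edge; x points from the free edge to the hinge (the tucking direction), z up. Turned up to 0.3 rad
- lap_edge (a point): Point on the board's top (12 mm above the bench) under the middle of the lap sheet's free edge. Here the white line must come. Between board and sheet is a gap 7 mm high and 164 mm wide (between two spacer strips)
- lap (a joint): Hinge of the lap sheet (bare metal, yellow free edge, 100 by 190 by 3 mm, 0.3 kg), hinged 100 mm beyond its free edge. 0 rad: lying level on its spacers, underside 7 mm above the board; grows as its free edge rises. It swings freely and falls back by its weight
- hammer: Hammer, 220 mm long, lying beyond the work; leave alone
- handle: Loose wooden knife handle, about 130 mm long, 22 mm high; leave alone
- block: Dark steel block 50 by 50 by 35 mm, near the robot in the middle; leave alone
- can: Red can, 60 mm across, 90 mm tall, upright; leave alone
Things that resemble listed ones, but are neither listed nor needed, are in the scene too. Leave any blue look-alike of the rack alone.

How it is judged:
By the outcome, as a careful person would: the job done as asked, in the order asked, and still so for the second after the job is handed in, while the arm keeps its last pose, push and grip.
It also fails if it takes over 51 s, if anything falls off the work surface, if the arm or the gripper's body presses on something with over 40 N, if the wrist force passes 120 N, or if a joint passes its speed limit or range.

## Working session

There is one attempt and no reset: what is moved stays moved. The work goes in short steps, Python scripts to look and compute and a shell command to move; the robot and the scene stay as the last step left them, time stands still between calls to the robot, and variables do not carry over. Pictures are saved under pics/ and viewed, at most 10 in all, crops included, and the job is handed in when it is done.

```bash
mkdir -p pics; python3 - <<'E'
from plant import bot
import cv2,numpy as np
o=bot.get_obs();print({k:np.round(v,3).tolist() for k,v in o.items()})
ims=[]
for n in("side","top"):
    c=bot.capture(n);cv2.imwrite(f"pics/{n}0.png",c["color"]);np.save(f"{n}.npy",c,allow_pickle=True)
    print(n,c["fov_y"],c["cx"],c["cy"],np.round(c["extrinsics"],3).tolist(),[k for k in c])
    cv2.imwrite(f"pics/{n}0b.png",cv2.resize(c["color"],(800,600),interpolation=cv2.INTER_CUBIC))
E
```

```text
{'time': 0.0, 'joint_positions': [1.055, 0.343, 1.525, -0.0, 1.275, -0.146], 'dq': [0.001, 0.001, 0.001, 0.0, 0.0, 0.001], 'tau': [0.001, -43.124, -24.422, 0.072, 0.056, -0.0], 'tool_pos': [189.533, 489.138, 226.041], 'tcp_rot': [-3.14, -0.0, 2.772], 'contact_force': [-0.695, -0.583, 0.238], 'moment': [0.024, -0.021, 0.022], 'finger_force': 0.0, 'grip_width': 91.927}
side 46.94960200421068 258.5152749337118 183.51404012644622 [[0.994, -0.107, 0.001, -532.134], [0.069, 0.641, 0.765, -93.285], [-0.083, -0.76, 0.644, -1557.457], [0.0, 0.0, 0.0, 1.0]] ['color', 'fov_y', 'cx', 'cy', 'extrinsics']
top 53.36650828521278 255.21504284677965 196.10300373639373 [[0.023, -1.0, 0.021, -31.708], [0.999, 0.024, 0.049, -541.012], [-0.05, 0.02, 0.999, -1069.645], [0.0, 0.0, 0.0, 1.0]] ['color', 'fov_y', 'cx', 'cy', 'extrinsics']
```

View pics/top0b.png

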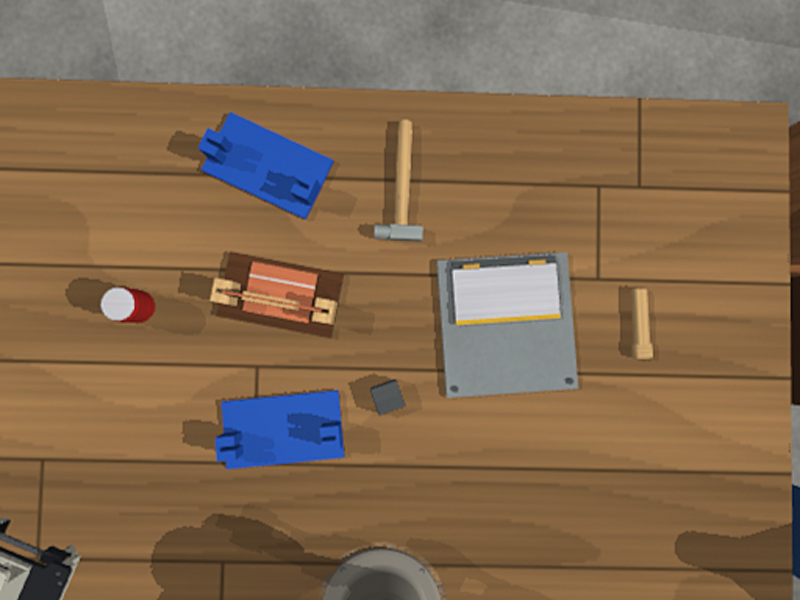

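View pics/side0b.png

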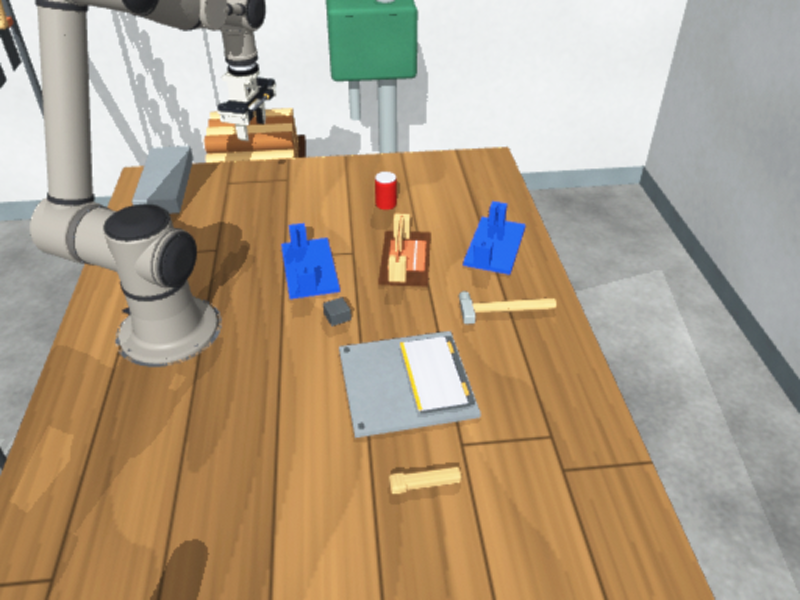

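The top view shows the brown rack holding the copper plate at (275,298). Look-alikes are the blue racks at (265,165) and (280,430). The jig is at (508,325), with its yellow edge from (456,322) to (562,316). I choose the brown rack with copper and check it in a close crop.

```bash
python3 - <<'E'
import cv2,numpy as np
c=np.load("top.npy",allow_pickle=True).item()["color"]
a=c[155:222,128:228];b=c[155:260,275:375]
A=cv2.resize(a,(800,536),interpolation=cv2.INTER_CUBIC)
cv2.imwrite("pics/c1.png",A)
cv2.imwrite("pics/c2.png",cv2.resize(b,(570,598),interpolation=cv2.INTER_CUBIC))
E
```

```text
(no output)
```

View pics/c1.png

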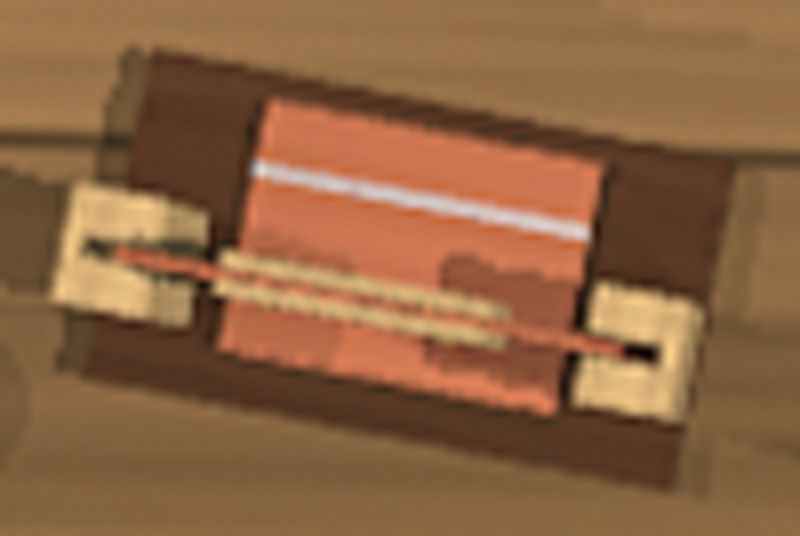

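View pics/c2.png

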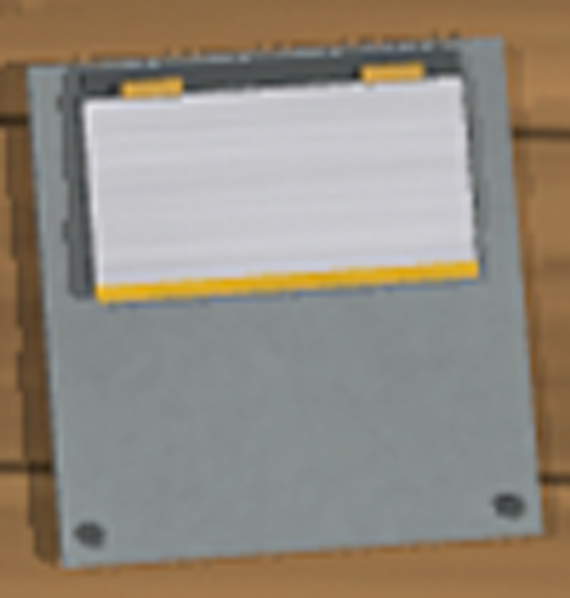

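```bash
cat > h.py <<'E'
import numpy as np,cv2
from scipy.optimize import least_squares
from scipy.spatial.transform import Rotation as R
def proj(c,P):
    q=np.c_[P,np.ones(len(P))]@np.array(c["extrinsics"]).T
    f=192/np.tan(np.radians(c["fov_y"]/2))
    return np.c_[c["cx"]+f*q[:,0]/-q[:,2],c["cy"]-f*q[:,1]/-q[:,2]]
def wproj(c,obs,P):
    T=np.array(c["tool_from_camera"]);Rt=R.from_euler("xyz",obs["tcp_rot"]).as_matrix()
    t=(np.asarray(P)-obs["tool_pos"])@Rt
    q=(t-T[:3,3])@T[:3,:3]
    v=np.c_[q[:,0],-q[:,1],-q[:,2]];r=np.hypot(v[:,0],v[:,1]);th=np.arctan2(r,v[:,2])
    f=192/np.tan(np.radians(c["fov_y"]/2))
    return np.c_[c["cx"],c["cy"]]+(f*th/np.maximum(r,1e-9))[:,None]*v[:,:2]
def place(p,L):
    L=np.asarray(L,float);c,s=np.cos(p[2]),np.sin(p[2])
    return np.c_[p[0]+c*L[:,0]-s*L[:,1],p[1]+s*L[:,0]+c*L[:,1],L[:,2]]
def fit(pf,L,uv,p0):
    r=least_squares(lambda p:(pf(place(p,L))-uv).ravel(),p0,x_scale=[10,10,.1],loss="soft_l1")
    return r.x,np.round(r.fun.reshape(-1,2),1).tolist()
E
python3 - <<'E'
from h import *
c=np.load("top.npy",allow_pickle=True).item()
L=[(65,60,16),(65,-60,16),(-25,-60,16),(-25,60,16),(7,45,98),(7,-45,98),(-7,45,98),(-7,-45,98)]
u=np.array([(265,98),(604,162),(556,412),(218,350),(218,250),(508,312),(215,290),(503,345)])
uv=(u+.5)/8-.5+[128,155]
p,r=fit(lambda P:proj(c,P),L,uv,[500,200,-.1]);print("plate",p,r)
L=[(120,120,12),(120,-120,12),(-130,-120,12),(-130,120,12),(0,95,22),(0,-95,22)]
u=np.array([(27,67),(504,38),(543,533),(63,567),(97,302),(480,277)])
uv=(u+.5)/5.7-.5+[275,155]
j,r=fit(lambda P:proj(c,P),L,uv,[500,-200,.1]);print("jig",j,r)
np.save("est.npy",[p,j])
E
```

```text
plate [ 5.43455793e+02  1.99432204e+02 -1.60723068e-01] [[0.7, 0.2], [0.1, 0.1], [0.0, 0.1], [0.3, 0.0], [0.8, 0.1], [-1.4, -1.3], [0.1, 0.4], [-1.8, -0.1]]
jig [ 5.19863485e+02 -2.16650638e+02  8.93693350e-02] [[0.3, -0.1], [-0.1, -0.3], [0.0, 0.3], [0.1, 0.1], [0.1, -0.0], [-0.2, -0.0]]
```

```bash
cat >> h.py <<'E'
def go(x,y,z,yaw,obs=None):
    "shift in tool axes (m) and tool turn rotvec from the measured pose to tool-down at yaw"
    if obs is None:
        from plant import bot; obs=bot.get_obs()
    Rt=R.from_euler("xyz",obs["tcp_rot"])
    d=Rt.inv().apply(np.array([x,y,z])-obs["tool_pos"])/1000
    w=(Rt.inv()*R.from_euler("xyz",[np.pi,0,yaw])).as_rotvec()
    print("t",round(obs["time"],2),"shift",np.round(d,4),"turn",np.round(w,4),"F",np.round(obs["contact_force"],1))
E
python3 -m crank '[[0,0,0,0,0,0.17],[0,0,0,0,0,0.17],[0,0,0,0,0,0.17],[0,0,0,0,0,0.17],[0,0,0,0,0,0.17]]' 100
python3 -m crank '[[0,0,0,0,0,0.17],[0,0,0,0,0,0.17],[0,0,0,0,0,0.17],[0,0,0,0,0,0]]'
python3 -c "
from h import *
p,j=np.load('est.npy');go(p[0],p[1],215,p[2]+np.pi/2)"
```

```text
time: 0.72
tool_pos: [189.6, 489.3, 226.3]
tcp_rot: [-3.141, 0.001, 1.916]
contact_force: [0.3, 0.1, -0.6]
grip_width: 91.8
finger_force: 0.0
time: 1.23
tool_pos: [189.7, 489.3, 226.4]
tcp_rot: [-3.141, 0.001, 1.413]
contact_force: [0.8, 0.3, 0.5]
grip_width: 91.7
finger_force: 0.0
t 1.23 shift [-0.2308  0.3949  0.0115] turn [-0.0002  0.0007  0.0032] F [0.8 0.3 0.5]
```

```bash

python3 -m crank '[[-0.0256,0.0439,0.001,0,0,0.003],[-0.0256,0.0439,0.001,0,0,0],[-0.0256,0.0439,0.001,0,0,0],[-0.0256,0.0439,0.001,0,0,0],[-0.0256,0.0439,0.001,0,0,0]]' >/dev/null
python3 -m crank '[[-0.0256,0.0439,0.001,0,0,0],[-0.0256,0.0439,0.001,0,0,0],[-0.0256,0.0439,0.001,0,0,0],[-0.026,0.0437,0.003,0,0,0],[0,0,0,0,0,0]]'
python3 - <<'E'
from h import *
from plant import bot
p,j=np.load('est.npy')
o=bot.get_obs();c=bot.capture("wrist");np.save("w1.npy",[c,o],allow_pickle=True)
go(p[0],p[1],215,p[2]+np.pi/2,o)
im=cv2.resize(c["color"],(800,600),interpolation=cv2.INTER_CUBIC)
L=[(65,60,16),(65,-60,16),(-25,-60,16),(-25,60,16),(7,45,98),(7,-45,98),(-7,45,98),(-7,-45,98)]
u=wproj(c,o,place(p,L));print(np.round(u*1.5625))
for q in u: cv2.circle(im,tuple(int(v) for v in np.round((q+.5)*1.5625)),4,(0,255,0),1)
cv2.imwrite("pics/w1.png",im)
E
```

```text
time: 2.48
tool_pos: [544.3, 195.6, 214.7]
tcp_rot: [-3.141, 0.001, 1.408]
contact_force: [0.2, 0.9, -0.2]
grip_width: 91.9
finger_force: 0.0
t 2.48 shift [ 0.0037 -0.0014 -0.0003] turn [-0.0005  0.0008 -0.0017] F [ 0.2  0.9 -0.2]
[[486. 178.]
 [480. 325.]
 [371. 325.]
 [368. 177.]
 [412. 211.]
 [412. 350.]
 [389. 211.]
 [390. 350.]]
```

View pics/w1.png

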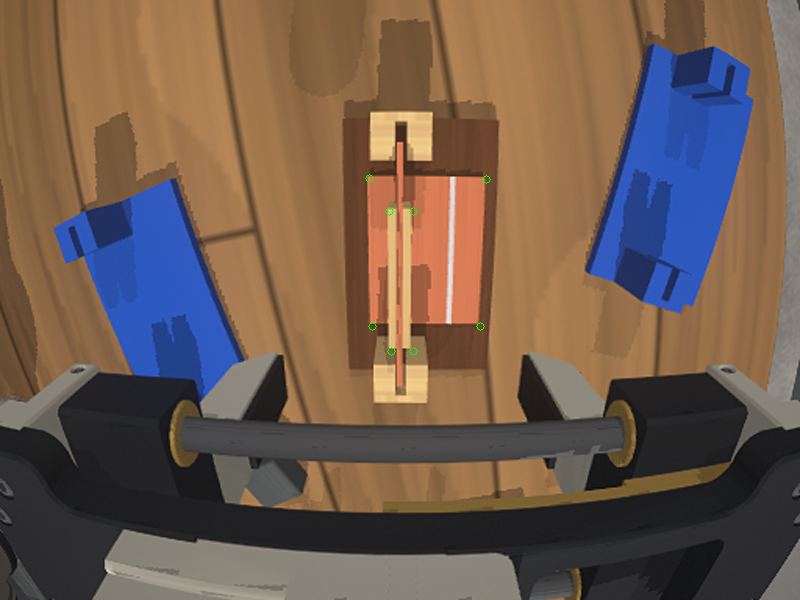

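The overlay matches: the grip is at (400,280) in the picture, and the foot spans (369..484, 177..325). Centre and descend.

```bash

python3 -m crank '[[0.0037,-0.0014,0.03,0,0,0],[0,0,0.03,0,0,-0.0015],[0,0,0.03,0,0,0],[0,0,0.02,0,0,0],[0,0,0.02,0,0,0]]' >/dev/null
python3 -m crank '[[0,0,0.015,0,0,0],[0,0,0.01,0,0,0],[0,0,0,0,0,0],[0,0,0,0,0,0]]'
python3 -c "
from h import *
p,j=np.load('est.npy');go(p[0],p[1],59,p[2]+np.pi/2)"
```

```text
time: 3.65
tool_pos: [542.0, 202.2, 61.3]
tcp_rot: [3.141, -0.0, 1.411]
contact_force: [0.5, 0.1, -0.4]
grip_width: 91.6
finger_force: 0.0
t 3.65 shift [-0.0025  0.0019  0.0023] turn [ 0.001  -0.0005  0.0005] F [ 0.5  0.1 -0.4]
```

```bash

python3 -m crank '[[-0.002,0.0015,0.002,0,0,0],[0,0,0,0,0,0],[0,0,0,0,0,0]]'
python3 -m crank '[[0,0,0,0,0,0],[0,0,0,0,0,0],[0,0,0,0,0,0],[0,0,0,0,0,0],[0,0,0,0,0,0]]' 0
python3 -m crank '[[0,0,0,0,0,0],[0,0,0,0,0,0],[0,0,0,0,0,0]]'
```

```text
time: 4.03
tool_pos: [542.8, 199.8, 58.9]
tcp_rot: [3.141, -0.0, 1.41]
contact_force: [-0.6, -0.1, -0.2]
grip_width: 91.8
finger_force: 0.0
time: 4.65
tool_pos: [542.7, 199.9, 58.7]
tcp_rot: [3.142, -0.0, 1.41]
contact_force: [-0.0, -0.3, -0.2]
grip_width: 46.1
finger_force: 0.0
time: 5.03
tool_pos: [542.7, 199.9, 58.7]
tcp_rot: [3.142, -0.0, 1.41]
contact_force: [-0.1, -0.3, -0.4]
grip_width: 16.5
finger_force: 0.0
```

```bash

python3 -m crank '[[0,0,0,0,0,0],[0,0,0,0,0,0],[0,0,0,0,0,0]]'
python3 -m crank '[[0,0,-0.005,0,0,0],[0,0,-0.01,0,0,0],[0,0,-0.01,0,0,0],[0,0,-0.015,0,0,0],[0,0,-0.015,0,0,0]]'
python3 -m crank '[[0,0,-0.02,0,0,0],[0,0,-0.02,0,0,0],[0,0,-0.02,0,0,0],[0,0,-0.02,0,0,0],[0,0,0,0,0,0]]'
python3 -c "
from h import *
p,j=np.load('est.npy');R2=np.array([np.cos(j[2]),np.sin(j[2])]);q=j[:2]-110*R2;print(j,q)
go(q[0],q[1],190,j[2]+np.pi/2)"
```

```text
time: 5.4
tool_pos: [542.8, 199.9, 58.7]
tcp_rot: [3.141, -0.0, 1.41]
contact_force: [0.0, -0.2, 0.3]
grip_width: 13.7
finger_force: 30.0
time: 6.02
tool_pos: [542.8, 199.9, 115.1]
tcp_rot: [3.141, -0.0, 1.41]
contact_force: [0.4, 0.4, -5.0]
grip_width: 13.8
finger_force: 30.0
time: 6.65
tool_pos: [543.7, 200.1, 196.1]
tcp_rot: [3.137, -0.002, 1.41]
contact_force: [0.6, 0.2, -4.8]
grip_width: 14.0
finger_force: 30.0
[ 5.19863485e+02 -2.16650638e+02  8.93693350e-02] [ 410.302471  -226.4681845]
t 6.65 shift [-0.4424 -0.0635  0.005 ] turn [ 0.0044 -0.0013 -0.2499] F [ 0.6  0.2 -4.8]
```

Plate is held and clear of the rack (5 N of weight). Turn to the jig's heading, then carry it over.

```bash

python3 -m crank '[[0,0,0,0,0,-0.1],[0,0,0,0,0,-0.1],[0,0,0,0,0,-0.05],[0,0,0,0,0,0]]'
python3 -c "
from h import *
p,j=np.load('est.npy');R2=np.array([np.cos(j[2]),np.sin(j[2])]);q=j[:2]-100*R2;print(j,q)
go(q[0],q[1],190,j[2]+np.pi/2)"
```

```text
time: 7.15
tool_pos: [542.2, 199.7, 193.0]
tcp_rot: [-3.14, 0.0, 1.66]
contact_force: [0.3, 0.5, -4.2]
grip_width: 13.9
finger_force: 30.0
[ 5.19863485e+02 -2.16650638e+02  8.93693350e-02] [ 420.26256318 -225.57568031]
t 7.15 shift [-0.4128 -0.1593  0.0033] turn [-0.0015  0.0001 -0.0003] F [ 0.3  0.5 -4.2]
```

```bash

python3 -m crank '[[-0.02,-0.0077,0,0,0,0],[-0.035,-0.0135,0,0,0,0],[-0.04,-0.0154,0,0,0,0],[-0.04,-0.0154,0,0,0,0],[-0.04,-0.0154,0,0,0,0]]' >/dev/null
python3 -m crank '[[-0.04,-0.0154,0,0,0,0],[-0.04,-0.0154,0,0,0,0],[-0.04,-0.0154,0,0,0,0],[-0.04,-0.0154,0,0,0,0],[-0.04,-0.0154,0,0,0,0]]' >/dev/null
python3 -m crank '[[-0.025,-0.0096,0,0,0,0],[-0.0128,-0.005,0.003,0,0,0],[0,0,0,0,0,0],[0,0,0,0,0,0]]'
python3 - <<'E'
from h import *
from plant import bot
p,j=np.load('est.npy');R2=np.array([np.cos(j[2]),np.sin(j[2])]);q=j[:2]-100*R2
o=bot.get_obs();c=bot.capture("wrist");np.save("w2.npy",[c,o],allow_pickle=True)
go(q[0],q[1],190,j[2]+np.pi/2,o)
im=cv2.resize(c["color"],(800,600),interpolation=cv2.INTER_CUBIC)
def dot(P,col):
    u=wproj(c,o,P);print(np.round((u+.5)*1.5625-.5).tolist())
    for q in u: cv2.circle(im,tuple(int(v) for v in np.round((q+.5)*1.5625-.5)),4,col,1)
dot(place(j,[(120,120,12),(120,-120,12),(-130,-120,12),(-130,120,12),(0,95,22),(0,-95,22)]),(0,255,0))
z=o["tool_pos"][2]-47
pl=[o["tool_pos"][0],o["tool_pos"][1],o["tcp_rot"][2]-np.pi/2]
dot(place(pl,[(65,60,z+4),(65,-60,z+4),(-25,-60,z+4),(-25,60,z+4),(40,60,z+4),(40,-60,z+4)]),(255,0,255))
cv2.imwrite("pics/w2.png",im)
E
```

```text
time: 8.9
tool_pos: [421.2, -224.6, 190.6]
tcp_rot: [-3.141, -0.001, 1.661]
contact_force: [0.1, 0.6, -5.0]
grip_width: 13.6
finger_force: 30.0
t 8.9 shift [-0.0009 -0.001   0.0006] turn [-0.0002 -0.0008  0.0005] F [ 0.1  0.6 -5. ]
[[677.0, 125.0], [641.0, 396.0], [366.0, 406.0], [359.0, 104.0], [543.0, 142.0], [524.0, 384.0]]
[[549.0, 210.0], [525.0, 438.0], [356.0, 441.0], [345.0, 208.0], [495.0, 209.0], [479.0, 440.0]]
```

View pics/w2.png

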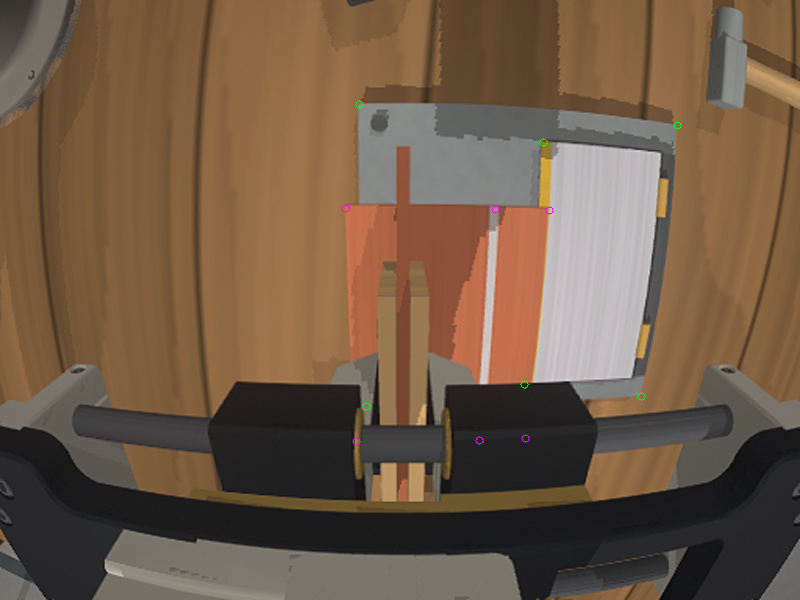

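Jig and plate overlays both agree within about 2 mm. The plate sits level and clear of the sheet edge. Lower it to the board.

```bash

python3 -m crank '[[-0.0015,-0.001,0.025,0,0.0005,0],[0,0,0.025,0,0,0],[0,0,0.025,0,0,0],[0,0,0.02,0,0,0],[0,0,0.02,0,0,0]]' >/dev/null
python3 -m crank '[[0,0,0.009,0,0,0],[0,0,0.003,0,0,0],[0,0,0,0,0,0],[0,0,0,0,0,0]]'
python3 -m crank '[[0,0,0.001,0,0,0],[0,0,0,0,0,0]]'
python3 -m crank '[[0,0,0.001,0,0,0],[0,0,0,0,0,0]]'
python3 -m crank '[[0,0,0.001,0,0,0],[0,0,0,0,0,0]]'
```

```text
time: 10.07
tool_pos: [420.8, -227.3, 64.3]
tcp_rot: [3.141, 0.0, 1.66]
contact_force: [0.6, -0.4, -4.9]
grip_width: 13.9
finger_force: 30.0
time: 10.32
tool_pos: [420.4, -227.1, 62.9]
tcp_rot: [3.141, -0.0, 1.66]
contact_force: [0.1, -0.7, -5.4]
grip_width: 13.8
finger_force: 30.0
time: 10.58
tool_pos: [420.3, -227.0, 61.6]
tcp_rot: [-3.142, -0.001, 1.66]
contact_force: [-0.2, 0.1, -4.9]
grip_width: 13.8
finger_force: 30.0
time: 10.82
tool_pos: [420.3, -227.0, 60.6]
tcp_rot: [-3.141, -0.001, 1.66]
contact_force: [0.3, 0.1, -5.1]
grip_width: 14.1
finger_force: 30.0
```

```bash
for i in 1 ; do
python3 -m crank '[[0,0,0.001,0,0,0],[0,0,0,0,0,0]]' | egrep 'pos|rot|force'
python3 -m crank '[[0,0,0.0005,0,0,0],[0,0,0,0,0,0]]'| egrep 'pos|rot|force'
python3 -m crank '[[0,0,0.0005,0,0,0],[0,0,0,0,0,0]]'| egrep 'pos|rot|force'
done
```

```text
tool_pos: [420.3, -227.0, 59.6]
tcp_rot: [-3.142, -0.001, 1.66]
contact_force: [0.0, 0.1, -5.0]
finger_force: 30.0
tool_pos: [420.4, -227.0, 59.2]
tcp_rot: [-3.142, -0.001, 1.66]
contact_force: [0.7, 0.4, -4.3]
finger_force: 30.0
tool_pos: [420.4, -227.1, 58.7]
tcp_rot: [3.141, -0.0, 1.66]
contact_force: [0.0, 0.5, -4.0]
finger_force: 30.0
```

```bash

python3 -m crank '[[0,0,0.0005,0,0,0],[0,0,0,0,0,0]]' | egrep 'pos|rot|force'
python3 -m crank '[[0,0,0.0003,0,0,0],[0,0,0,0,0,0]]'| egrep 'pos|rot|force'
python3 -c "
from h import *
from plant import bot
print(bot.get_obs()['moment'])"
```

```text
tool_pos: [420.4, -227.0, 58.7]
tcp_rot: [3.141, -0.0, 1.66]
contact_force: [-2.0, 2.1, 5.2]
finger_force: 30.0
tool_pos: [420.4, -227.0, 58.7]
tcp_rot: [3.141, -0.0, 1.66]
contact_force: [-3.4, 2.1, 8.9]
finger_force: 30.0
[0.26295811 0.63489705 0.01135038]
```

```bash

python3 -m crank '[[0,0.001,-0.0004,0,0,0],[0,0.004,0,0,0,0],[0,0.004,0,0,0,0],[0,0.004,0,0,0,0],[0,0.004,0,0,0,0]]' | egrep 'pos|rot|force'
python3 -m crank '[[0,0.004,0,0,0,0],[0,0.004,0,0,0,0],[0,0,0,0,0,0]]' | egrep 'pos|rot|force'
python3 - <<'E'
from h import *
from plant import bot
p,j=np.load('est.npy');R2=np.array([np.cos(j[2]),np.sin(j[2])]);q=j[:2]-40*R2
o=bot.get_obs();c=bot.capture("wrist")
go(q[0],q[1],58.7,j[2]+np.pi/2,o)
u=[wproj(c,o,place(j,[(0,y,22)]))[0] for y in(95,60,0)];print(np.round(u))
cv2.imwrite("pics/w3.png",cv2.resize(c["color"][70:290,180:400],(600,600),interpolation=cv2.INTER_CUBIC))
E
```

```text
tool_pos: [436.8, -225.8, 58.7]
tcp_rot: [-3.141, -0.0, 1.66]
contact_force: [-6.6, -0.5, 6.3]
finger_force: 30.0
tool_pos: [445.4, -225.1, 58.7]
tcp_rot: [3.141, 0.0, 1.66]
contact_force: [-2.6, -0.4, 5.7]
finger_force: 30.0
t 13.07 shift [0.0018 0.0349 0.    ] turn [0.0004 0.0002 0.0003] F [-2.6 -0.4  5.7]
[[370.  83.]
 [368. 134.]
 [360. 215.]]
```

View pics/w3.png

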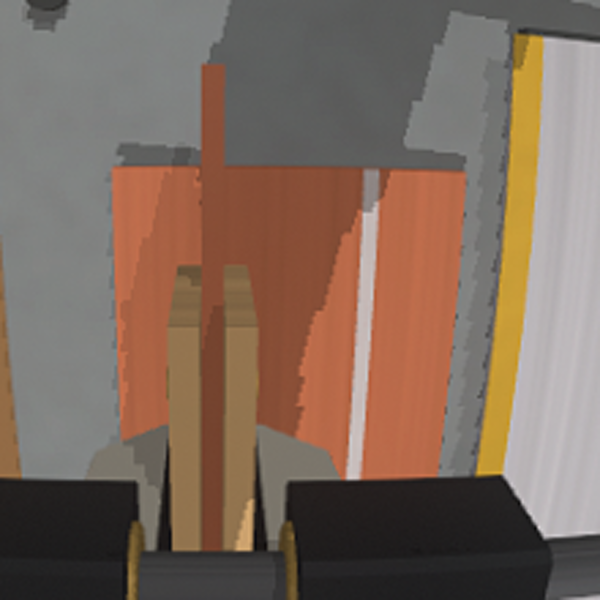

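The plate is centred, parallel to the yellow edge, and flat. The front edge at (465,170) is about 11 mm short of the yellow edge at (507,170). Slide under it.

```bash

python3 -m crank '[[0.0003,0.004,0,0,0,0],[0.0003,0.004,0,0,0,0],[0.0003,0.004,0,0,0,0],[0,0.004,0,0,0,0],[0,0,0,0,0,0]]' | egrep 'pos|rot|force'
python3 -m crank '[[0,0.004,0,0,0,0],[0,0.004,0,0,0,0],[0,0.004,0,0,0,0],[0,0,0,0,0,0]]' | egrep 'pos|rot|force'
python3 - <<'E'
from h import *
from plant import bot
p,j=np.load('est.npy');R2=np.array([np.cos(j[2]),np.sin(j[2])]);q=j[:2]-40*R2
o=bot.get_obs();c=bot.capture("wrist")
go(q[0],q[1],58.7,j[2]+np.pi/2,o)
u=[wproj(c,o,place(j,[(0,y,22)]))[0] for y in(95,60,0)];print(np.round(u))
cv2.imwrite("pics/w4.png",cv2.resize(c["color"][70:290,180:400],(600,600),interpolation=cv2.INTER_CUBIC))
E
```

```text
tool_pos: [461.2, -222.8, 58.7]
tcp_rot: [3.141, 0.0, 1.66]
contact_force: [-3.3, 1.0, 5.6]
finger_force: 30.0
tool_pos: [473.1, -221.7, 58.7]
tcp_rot: [3.141, 0.0, 1.66]
contact_force: [-4.0, -0.8, 5.2]
finger_force: 30.0
t 14.25 shift [0.0008 0.007  0.    ] turn [0.0003 0.     0.0003] F [-4.  -0.8  5.2]
[[330.  81.]
 [329. 133.]
 [323. 217.]]
```

View pics/w4.png

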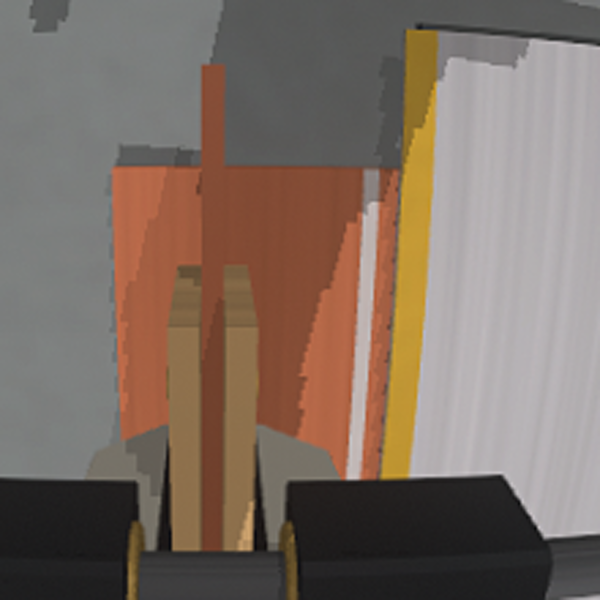

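The front edge is under the sheet, and the white line at (371,175) is still short of the yellow edge at (401,175). I work out the remainder.

```bash
python3 - <<'E'
from h import *
from plant import bot
p,j=np.load('est.npy');c=np.load("w2.npy",allow_pickle=True)[0];o=bot.get_obs()
pl=[o["tool_pos"][0],o["tool_pos"][1],o["tcp_rot"][2]-np.pi/2]
s=220/600
for (l,e,y) in [((372,175),(401,175),60),((365,300),(394,300),30)]:
    l=(np.array(l)+.5)*s-.5+[180,70];e=(np.array(e)+.5)*s-.5+[180,70]
    for uv,z in((l,16),(e,22)):
        r=least_squares(lambda a:wproj(c,o,place(pl,[(a[0],a[1],z)]))[0]-uv,[40,y]);print(z,r.x)
E
```

```text
16 [39.68602882 59.59771717]
22 [45.74035828 60.53762386]
16 [39.34993187 27.03058847]
22 [45.67622657 28.78958374]
```

```bash

python3 -m crank '[[0.0003,0.003,0,0,0,0],[0.0003,0.0025,0,0,0,0],[0,0.0013,0,0,0,0],[0,0,0,0,0,0]]' | egrep 'pos|rot|force'
python3 -m crank '[[0,0,0.00035,0,0,0],[0,0,0,0,0,0],[0,0,0,0,0,0]]' | egrep 'time|pos|rot|force'
python3 - <<'E'
from h import *
from plant import bot
p,j=np.load('est.npy');R2=np.array([np.cos(j[2]),np.sin(j[2])]);q=j[:2]-40*R2
c=bot.capture("wrist");s=bot.capture("side")
o=bot.get_obs();go(q[0],q[1],58.7,j[2]+np.pi/2,o);print(o["moment"])
a=cv2.resize(c["color"][90:260,270:370],(353,600),interpolation=cv2.INTER_CUBIC)
b=cv2.resize(s["color"][190:290,200:330],(440,600)[:1]+(338,),interpolation=cv2.INTER_CUBIC)
im=np.zeros((600,793,3),np.uint8);im[:,:353]=a;im[:338,353:]=b
cv2.imwrite("pics/w5.png",im)
E
```

```text
tool_pos: [479.4, -220.5, 58.7]
tcp_rot: [-3.141, -0.0, 1.66]
contact_force: [-5.5, -0.8, 5.7]
finger_force: 30.0
time: 15.18
tool_pos: [479.4, -220.5, 58.7]
tcp_rot: [-3.141, 0.0, 1.66]
contact_force: [-6.5, 0.4, 9.3]
finger_force: 30.0
t 15.28 shift [0.0003 0.0007 0.    ] turn [-0.0003  0.0001  0.0002] F [-6.7 -0.   9.5]
[-0.12180399  0.95308552  0.04498198]
```

View pics/w5.png

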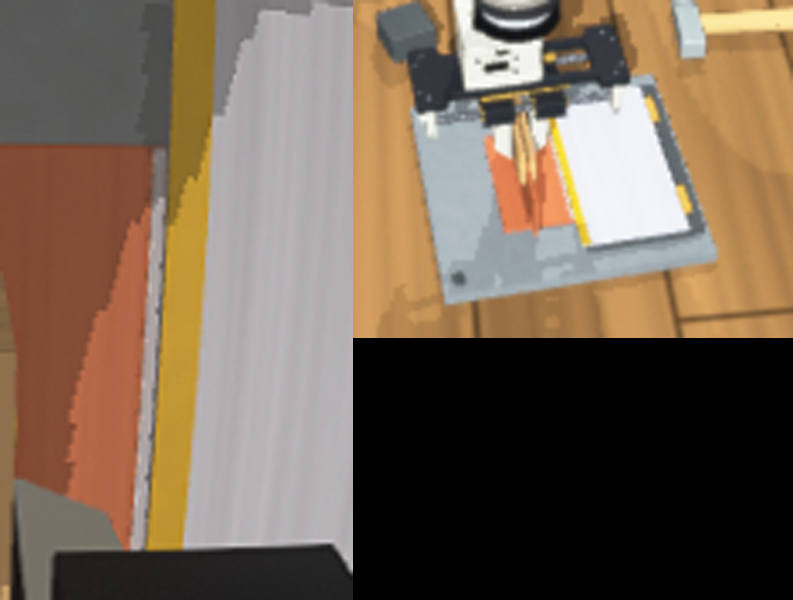

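```bash
python3 -c "
from plant import bot
print(bot.close_job())"
```

```text
the job is handed in; nothing more can be done
None
```

The job is handed in: the copper plate is tucked square under the middle of the lap sheet, its white line at the free edge to within about 1 mm by the last wrist picture. It is still gripped (30 N) and pressed on the board at about 9.5 N, after 15.3 s. In that look the sheet lay flat, and I saw no contact with the hammer or block; I did not re-check the can or wooden handle, but the arm passed well clear of them.

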